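# Hang a contact wheel in the truing stand and bring its balance mark to the top

### The job

Take the belt-grinder wheel out of the wooden block and lower it gently into the green truing stand, with both ends of its axle fully home in the two open slots and its yellow balance mark hanging in the lower half, below the axle, and let go. Then turn the wheel by its rim with your fingertips until the yellow mark stands straight up at the top, and leave it there at rest. Do not knock or shift the other things on the bench.

Things in the scene. Friction and masses are not known exactly. Their poses are not given: they have to be found in the camera images.
- axle: Straight steel axle, 12 mm in diameter, 144 mm long, carrying the wheel (0.4 to 0.75 kg in all); the same both ways round. Origin: its middle = centre of the wheel; z along the axle. At the start it stands upright in the block, origin 80 mm above the bench, lower spacer on the block. Laid on the bench it rests on the tyre's edge and one axle end, sloping 45 degrees, origin 55 mm above the bench
- axle_top (a point): Centre of the axle's end that is uppermost at the start, 72 mm from the axle's origin along its z. A brass spacer 20 mm in diameter sits on either side of the wheel, reaching to 35 mm from the origin; from 35 to 72 mm the axle is bare and can be gripped
- axle_foot (a point): Centre of the axle's other end, 72 mm from its origin; at the start 37 mm deep in the block's hole
- wheel_mark (a point): The yellow balance mark: a painted stripe 13 mm wide across the tyre's tread and over onto both sides of the tyre. This point is on the tread at mid-width, 65 mm from the axle's middle; its frame turns with the wheel: x radially outward, z along the axle. It starts at any angle
- wheel (a joint): Angle of the belt-grinder contact wheel on its axle (rad, positive about the axle's z). Wheel 130 mm in diameter, 24 mm thick, flat-sided: black rubber tyre on an aluminium hub. It turns freely on bearings, no end stops, slight seal drag (0.01 N m), and is balanced: let go at rest, it stays at any angle
- stand: Green truing stand, fixed. Origin: on the bench midway between its cheeks; x points away from the robot, y along the axle it takes. Base plate 12 mm thick, x from -65 to 125 mm, y 70 mm either way. Two upright cheeks, 44 mm wide in x, lie 43 to 53 mm either side in y, tops 125 mm high, so the spacers have 8 mm to spare each side. A dial gauge stands at x 66 to 128 mm, up to 69 mm high
- slot_left (a point): Where the seated axle's centre line passes through the cheek on the stand's +y side, 100 mm above the bench. The open-topped slot is 14 mm wide, its floor 94 mm above the bench, straight for 16 mm and then flaring to about 43 mm wide at the mouth
- slot_right (a point): The same point of the same slot in the cheek on the stand's -y side
- block: Hardwood bench block 90 x 90 x 45 mm, fixed, with a 15.5 mm upright hole, 42 mm deep, in its middle. Origin: centre of its underside
- barrel_black: Bystander: black clarinet barrel, 33 mm in diameter, 64 mm high, standing loose. Origin: centre of its foot
- barrel_wood: Bystander: pale wooden clarinet barrel, 33 mm in diameter, 64 mm high, standing loose. Origin: centre of its foot
- mouthpiece: Bystander: black mouthpiece, 28 mm in diameter, 82 mm high, standing loose. Origin: centre of its foot
- tin: Bystander: flat round tin, 76 mm in diameter, 26 mm high, loose. Origin: centre of its underside
- jar: Bystander: glass jar with a steel lid, 66 mm in diameter, 85 mm high, loose. Origin: centre of its underside
- spanner: Bystander: spanner 150 mm long, 8 mm thick, lying loose along its x. Origin: at its middle, on the bench
Not all that is in view belongs to the job. What is shaped like the axle but orange is not meant.

How it is judged:
By the outcome, as a careful person would: the job done as asked, in the order asked, and still so for the second after the job is handed in, with the robot touching nothing.
It also fails if it takes over 72 s, if anything falls off the work surface, if the arm or the gripper's body presses on something with over 40 N, if the wrist force passes 120 N, or if a joint passes its speed limit or range.

### The arm

A 7-joint arm with a two-finger parallel gripper is mounted at the origin on the work surface. World frame = base frame: x ahead of the robot, y to its left, z up, the work surface at z = 0. Lengths are in m, angles in rad, forces in N, time in s.
With the tool pointing down it reaches from about 0.425 to 0.875 m from the base axis. Payload 4.7 kg.
Tool frame: the origin (TCP) lies midway between the tips of the shut fingers; the grasp point (between the pads) lies 19 mm behind it; z points along the fingers, y is the line along which they close (so a half turn about z gives the same grasp; the last joint's range is limited). The gripper opens to 87 mm and grips with 3 to 60 N. Pads are 19 mm wide; open, the fingers measure 117 mm over their backs; the gripper's body (75 mm by 190 mm) begins 51 mm behind the grasp point.
Start: joints at [-1.101, 0.321, -0.07, 1.45, 0.023, 1.371, -0.057], TCP at [0.286, 0.584, 0.223] pointing down, gripper open.
Joint ranges: [-2.86, 2.86], [-0.3, 2.09], [-1.38, 1.24], [0.06, 2.45], [-1.56, 4.7], [0.09, 2.05], [-2.69, 2.69]. Speed limits (rad/s): [2.57, 2.57, 3.14, 3.14, 3.14, 3.14, 3.14].

### API

Orientations are given as a rotation vector (axis times angle).
In Python, from bench import monitor, cams, workorder gives the robot as it stands.
- The arm moves only by the tool move_arm, never from a script. Its arguments are lists of equal length, an entry for each row: "slide": the shift along the tool's x, y, z in cm, a list of three; "roll": the turn about the tool's z in rad. In form: {"slide": [[dx, dy, dz], ...], "roll": [roll, ...]}. A call has 1 to 20 rows; each row is the pose to reach, as a shift and turn from the pose commanded when the call began, along the tool's axes at that moment; what a row does not reach only later rows make up. A row lasts 1/10 s, in which the tool goes at most 50 mm and 8.59 degrees, less where a joint would pass 70% of its speed; a pose out of reach is approached as far as the arm can. A call with a gripper value outside its range is refused whole. "gripper" is the finger opening in cm, from 0 to 8.7, set as the call begins (left out, the last holds). The fingers move at their own pace and stop on an object; "squeeze" is the grip in N (left out, the last holds). Time passes only in rows, so rows that repeat a pose let the fingers close. It gives the time, the measured TCP pose, the force, the opening and the grip force at its end, in the units of the state.
- monitor.get_state(): the state, without advancing time (a new reading comes with each control period).
- cams.get_image(name): name is "scene" or "top" or "wrist"; returns the picture (420x560x3 uint8, red, green, blue); there is no depth.
- cams.get_calibration(name): a dict with "mtx" (3x3 intrinsics, pixels), "R" (3x3) and "t" (3): a world point X has camera coordinates R X + t. Camera axes: x right, y down, z forward; pixel columns grow to the right and rows downward; lengths in m; the calibration is good to about 2 mm. A picture is of the moment at which its call begins: read the wrist's pose just before it. get_calibration takes no time and is no camera call; for the wrist camera it gives the pose at the moment of the call.
- workorder.close_job(): hands the job in; it is judged then, once.
The state is a dict: "time": time; "joint_positions": joint angles; "qd": joint speeds; "joint_torque": joint torques, N m; "position": TCP position; "tool_rot": TCP orientation; "ft_force": force on the tool from outside, world axes, zero at the start; "torque": the same for the moment, N m; "grip_width": opening from 0.0 (shut) to 1.0 (fully open); "grip_force": force on a finger pad.
Only numpy, scipy, OpenCV 4.12 (cv2) and the standard library are available. Lean on these libraries where they do the work, as an engineer would, in place of code of your own. Each camera call takes 0.05 s, during which the arm holds its last target. There are 200 camera calls.

## Working session

There is one attempt and no reset: what is moved stays moved. The work goes in short steps, Python scripts to look and compute and a tool call to move; the robot and the scene stay as the last step left them, time stands still between calls to the robot, and variables do not carry over. Pictures are saved under pics/ and viewed, at most 10 in all, crops included, and the job is handed in when it is done.

Besides the shell and the picture viewer there is one more tool, called after "Request:" in YAML: its name, and indented under it one key for each argument. move_arm: Moves the arm, as the interface text tells. Its arguments: {"type":"object","properties":{"slide":{"type":"array","items":{"type":"array","items":{"type":"number"}}},"roll":{"type":"array","items":{"type":"number"}},"gripper":{"type":"number"},"squeeze":{"type":"number"}},"required":["slide","roll"]}

```bash
mkdir -p pics; ls; python3 - <<'E'
from bench import monitor,cams
import cv2,numpy as np
s=monitor.get_state();print(s)
for n in("scene","top"):
    im=cams.get_image(n);cv2.imwrite(f"pics/{n}0.png",im[:,:,::-1]);c=cams.get_calibration(n);print(n,c)
E
```

```text
pics
{'time': 0.0, 'joint_positions': array([-1.10089837,  0.32184963, -0.07008706,  1.45169184,  0.02256715,
        1.37079565, -0.05689072]), 'qd': array([ 2.58002398e-03,  1.21374892e-03, -6.09082658e-05, -1.10086506e-03,
       -4.67013678e-04, -1.58020056e-03,  7.17773023e-04]), 'joint_torque': array([ 2.95278733e-05, -4.91289318e+01, -4.03697211e-01, -3.12529886e+01,
       -6.39509107e-02,  4.36582498e-02,  1.52263888e-04]), 'position': array([0.28590141, 0.58311904, 0.22143578]), 'tool_rot': array([-7.09643638e-01, -3.06000460e+00,  3.01721520e-03]), 'ft_force': array([ 0.2569485 , -0.08692432,  0.00616736]), 'torque': array([ 0.00111052, -0.01538988, -0.05803806]), 'grip_force': 0.0, 'grip_width': 1.00275737653056}
scene {'mtx': array([[484.29147848,   0.        , 272.81367874],
       [  0.        , 484.29147848, 210.3773698 ],
       [  0.        ,   0.        ,   1.        ]]), 'R': array([[-0.66928626,  0.74275672,  0.01919285],
       [ 0.45361377,  0.42893005, -0.78118727],
       [-0.58846449, -0.51413177, -0.62400166]]), 't': array([ 0.35890692, -0.15819786,  1.47943663])}
top {'mtx': array([[452.3183599 ,   0.        , 279.10843285],
       [  0.        , 452.3183599 , 198.58686519],
       [  0.        ,   0.        ,   1.        ]]), 'R': array([[ 0.00298588, -0.99998081, -0.00542777],
       [-0.99156103, -0.00225717, -0.12962113],
       [ 0.12960639,  0.005769  , -0.99154874]]), 't': array([-0.00726325,  0.58358016,  1.28247618])}
```

View pics/scene0.png

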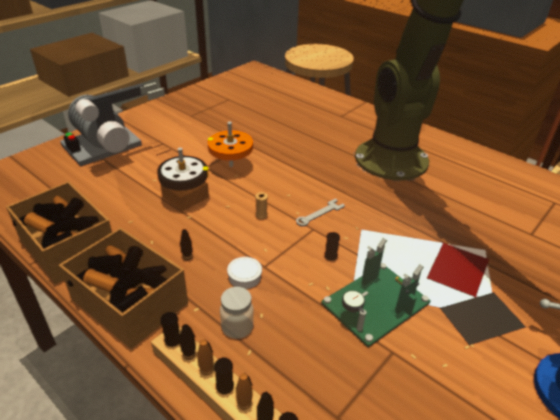

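View pics/top0.png

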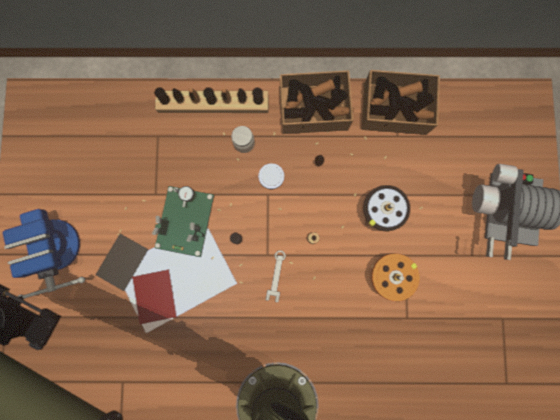

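The wheel with the black tyre (top 387,208; scene 183,172) fits the description. The orange one (top 396,277; scene 230,145) is the decoy. The stand is at top (185,220) and scene (378,295). I'll confirm this in one enlarged composite.

```bash
python3 - <<'E'
import cv2,numpy as np
t=cv2.imread("pics/top0.png");s=cv2.imread("pics/scene0.png")
def c(im,x,y,w=80,h=60):
    o=cv2.resize(im[y:y+h,x:x+w],(400,300),interpolation=cv2.INTER_CUBIC)
    for i in range(0,w,10):
        cv2.putText(o,str(x+i),(i*400//w,8),0,.3,(0,255,255));cv2.line(o,(i*400//w,10),(i*400//w,14),(0,255,255))
    for i in range(0,h,10):cv2.putText(o,str(y+i),(0,i*300//h+4),0,.3,(0,255,255))
    return o
cv2.imwrite("pics/c0.png",np.vstack([np.hstack([c(t,347,178),c(s,143,140)]),np.hstack([c(t,143,180,96,72+8),c(s,320,230,120,90+24)])]))
E
```

```text
(no output)
```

View pics/c0.png

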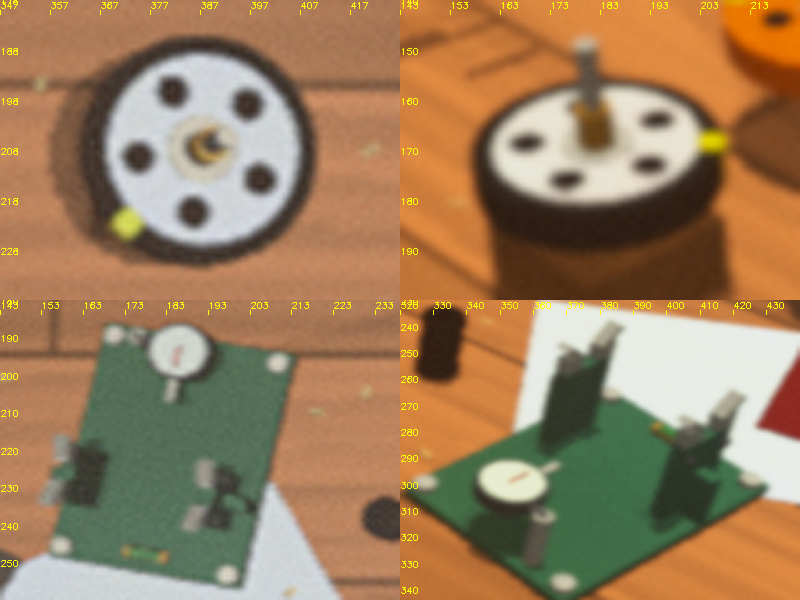

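```bash
cat > h.py <<'E'
import numpy as np,cv2
from scipy.spatial.transform import Rotation as Ro
from bench import monitor,cams
def ray(c,p):
    d=c["R"].T@np.linalg.solve(c["mtx"],np.array([p[0],p[1],1.]));return -c["R"].T@c["t"],d
def onz(c,p,z):
    o,d=ray(c,p);return o+d*(z-o[2])/d[2]
def tri(obs):
    A=np.zeros((3,3));b=np.zeros(3)
    for c,p in obs:
        o,d=ray(c,p);d=d/np.linalg.norm(d);M=np.eye(3)-np.outer(d,d);A+=M;b+=M@o
    return np.linalg.solve(A,b)
def proj(c,X):
    q=c["mtx"]@(c["R"]@np.asarray(X)+c["t"]);return q[:2]/q[2]
def tool(X):
    "world shift to reach X in tool axes, cm"
    s=monitor.get_state();R=Ro.from_rotvec(s["tool_rot"]).as_matrix();return R.T@(np.asarray(X)-s["position"])*100
E
python3 - <<'E'
from h import *
np.set_printoptions(precision=4,suppress=True)
T=cams.get_calibration("top");S=cams.get_calibration("scene")
print("axletop",tri([(T,(391.4,205)),(S,(180.2,149))]),onz(T,(391.4,205),.152),onz(S,(180.2,149),.152))
print("mark",tri([(T,(372.4,222.4)),(S,(205,168.4))]))
sc=[onz(T,p,.013) for p in[(170.1,189.1),(209.7,196.5),(157.4,245.3),(197.5,253.1)]]
print(np.array(sc),np.mean(sc,0))
pr=[onz(T,p,.125) for p in[(158.1,219.2),(155.7,230.9),(192.7,226.1),(189.3,238.1)]]
print(np.array(pr),np.mean(pr,0))
sp=[onz(S,p,.125) for p in[(320+.3*166,230+.38*54),(320+.3*208,230+.38*34),(320+.3*286,230+.38*127),(320+.3*330,230+.38*101)]]
print(np.array(sp),np.mean(sp,0))
E
```

```text
axletop [ 0.5519 -0.3049  0.1485] [ 0.5522 -0.3047  0.152 ] [ 0.5548 -0.2992  0.152 ]
mark [ 0.51   -0.2652  0.0881]
[[0.6147 0.3201 0.013 ]
 [0.5927 0.2012 0.013 ]
 [0.4476 0.3518 0.013 ]
 [0.4251 0.2332 0.013 ]] [0.52   0.2766 0.013 ]
[[0.5151 0.3219 0.125 ]
 [0.4833 0.3272 0.125 ]
 [0.4966 0.2274 0.125 ]
 [0.4642 0.2357 0.125 ]] [0.4898 0.2781 0.125 ]
[[0.5149 0.2404 0.125 ]
 [0.4778 0.2468 0.125 ]
 [0.5328 0.3326 0.125 ]
 [0.492  0.3381 0.125 ]] [0.5044 0.2895 0.125 ]
```

The crop confirms it: the steel axle with the black tyre is at top (391,205) and scene (180,149), with its mark at top (372,222). The stand's cheeks are at top (157,225) and (191,232). I'll compute the first move, to above the axle.

```bash
python3 - <<'E'
from h import *
np.set_printoptions(precision=3,suppress=True)
T=cams.get_calibration("top")
print(tool([.552,-.303,.25]))
for n,p,z in[("orange",(396,277),.1),("bw",(313,238),.064),("bb",(236,238),.064),("mp",(319,160),.08),("tin",(271,176),.026),("jar",(242,138),.085)]:print(n,onz(T,p,z))
E
```

```text
[-62.894 -67.868  -2.724]
orange [ 0.361 -0.324  0.1  ]
bw [ 0.468 -0.102  0.064]
bb [0.467 0.116 0.064]
mp [ 0.69 -0.12  0.08]
tin [0.653 0.019 0.026]
jar [0.752 0.101 0.085]
```

Request:
move_arm:
  slide:
    - [-2,-2,-2.7]
    - [-5,-5.4,-2.7]
    - [-62.9,-67.9,-2.7]
    - [-62.9,-67.9,-2.7]
    - [-62.9,-67.9,-2.7]
    - [-62.9,-67.9,-2.7]
    - [-62.9,-67.9,-2.7]
    - [-62.9,-67.9,-2.7]
    - [-62.9,-67.9,-2.7]
    - [-62.9,-67.9,-2.7]
    - [-62.9,-67.9,-2.7]
    - [-62.9,-67.9,-2.7]
    - [-62.9,-67.9,-2.7]
    - [-62.9,-67.9,-2.7]
    - [-62.9,-67.9,-2.7]
    - [-62.9,-67.9,-2.7]
    - [-62.9,-67.9,-2.7]
    - [-62.9,-67.9,-2.7]
    - [-62.9,-67.9,-2.7]
    - [-62.9,-67.9,-2.7]
  roll: [0,0.05,0.15,0.27,0.37,0.47,0.57,0.67,0.766,0.766,0.766,0.766,0.766,0.766,0.766,0.766,0.766,0.766,0.766,0.766]

```text
time: 2.1
position: [0.5501, -0.3106, 0.2474]
tool_rot: [-1.814, -2.564, 0.012]
ft_force: [-0.1, 0.4, -0.8]
grip_width: 0.998
grip_force: 0.0
```

Request:
move_arm:
  slide:
    - [0,0,0]
    - [0,0,0]
    - [0,0,0]
  roll: [0,0,0]

```text
time: 2.4
position: [0.5525, -0.3007, 0.2498]
tool_rot: [-1.798, -2.576, -0.003]
ft_force: [-0.1, 0.1, 1.1]
grip_width: 1.002
grip_force: 0.0
```

```bash
python3 - <<'E'
from h import *
np.set_printoptions(precision=4,suppress=True)
c=cams.get_calibration("wrist");im=cams.get_image("wrist");cv2.imwrite("pics/w1.png",im[:,:,::-1]);np.save("w1.npy",c,allow_pickle=True)
s=monitor.get_state();print(s["position"],Ro.from_rotvec(s["tool_rot"]).as_matrix()[:,0]);print(proj(c,[.552,-.303,.152]),-c["R"].T@c["t"])
E
```

```text
[ 0.5526 -0.3008  0.25  ] [-0.3447  0.9387  0.0009]
[278.4215 215.1899] [ 0.5253 -0.2256  0.4127]
```

View pics/w1.png

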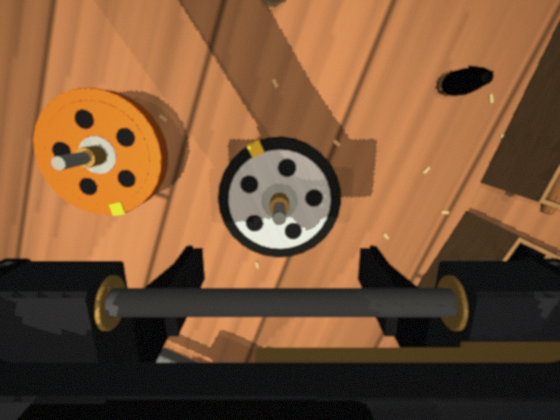

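The wrist picture shows the steel axle tip at about (279,215), where it was predicted. The wheel centre is at (280,197), the mark at (255,149), and the orange decoy on the left at (98,150).

```bash
python3 - <<'E'
from h import *
np.set_printoptions(precision=4,suppress=True)
c=cams.get_calibration("wrist");T=cams.get_calibration("top");S=cams.get_calibration("scene")
w=onz(c,(280,197),.092);m=onz(c,(255,149),.092);print(w,m,np.degrees(np.arctan2(*(m-w)[1::-1])),np.linalg.norm(m-w))
print(tri([(c,(279,215)),(T,(391.4,205)),(S,(180.2,149))]),tri([(c,(279,215)),(T,(391.4,205))]),onz(c,(279,215),.152))
print(tool([.5525,-.303,.137]))
E
```

```text
[ 0.553  -0.3018  0.092 ] [ 0.5126 -0.264   0.092 ] 136.91506126110667 0.0552713925119008
[ 0.5523 -0.3043  0.1489] [ 0.5563 -0.3134  0.1164] [ 0.5525 -0.3028  0.152 ]
[-0.2134 -0.1054 11.3034]
```

Request:
move_arm:
  slide:
    - [-0.2,-0.1,2]
    - [-0.2,-0.1,5]
    - [-0.2,-0.1,8]
    - [-0.2,-0.1,10]
    - [-0.2,-0.1,11.3]
    - [-0.2,-0.1,11.3]
    - [-0.2,-0.1,11.3]
  roll: [0,0,0,0,0,0,0]

```text
time: 3.15
position: [0.5524, -0.3049, 0.1376]
tool_rot: [1.8, 2.573, 0.001]
ft_force: [1.2, -1.0, -0.2]
grip_width: 0.999
grip_force: 0.0
```

Request:
move_arm:
  slide:
    - [0,0,0]
    - [0,0,0]
    - [0,0,0]
    - [0,0,0]
    - [0,0,0]
    - [0,0,0]
    - [0,0,0]
    - [0,0,0]
  roll: [0,0,0,0,0,0,0,0]
  gripper: 0.5
  squeeze: 30

```text
time: 3.95
position: [0.5518, -0.3051, 0.1365]
tool_rot: [-1.802, -2.573, -0.0]
ft_force: [-0.3, 0.0, -0.6]
grip_width: 0.352
grip_force: 0.0
```

Request:
move_arm:
  slide:
    - [0,0,0]
    - [0,0,0]
    - [0,0,0]
    - [0,0,0]
    - [0,0,0]
    - [0,0,0]
  roll: [0,0,0,0,0,0]

```text
time: 4.55
position: [0.5519, -0.3051, 0.1366]
tool_rot: [1.802, 2.573, 0.0]
ft_force: [0.0, 0.4, -0.8]
grip_width: 0.126
grip_force: 30.0
```

Request:
move_arm:
  slide:
    - [0,0,-0.7]
    - [0,0,-1.7]
    - [0,0,-2.5]
    - [0,0,-2.9]
    - [0.2,0,-2.9]
    - [0.7,0,-2.9]
    - [1.3,0,-2.9]
    - [2.4,0,-2.8]
    - [3.5,0,-2.6]
    - [4.6,0,-2.3]
    - [5.7,0,-1.95]
    - [6.7,0,-1.5]
    - [7.65,0,-0.9]
    - [8.6,0,-0.3]
    - [8.6,0,-0.3]
  roll: [0,0,0,0,0,0,0,0,0,0,0,0,0,0,0]

```text
time: 6.05
position: [0.5217, -0.2222, 0.1385]
tool_rot: [-1.798, -2.573, -0.001]
ft_force: [0.3, -0.7, -2.4]
grip_width: 0.127
grip_force: 30.0
```

```bash
python3 - <<'E'
from h import *
im=cams.get_image("scene");s=monitor.get_state();print(s["ft_force"],s["torque"])
w=cams.get_image("wrist")
cv2.imwrite("pics/s2.png",np.hstack([cv2.resize(im[100:220,120:280],(480,360)),cv2.resize(w[:,:],(320,240))[:].repeat(1,0) if 0 else cv2.copyMakeBorder(cv2.resize(w,(320,240)),0,120,0,0,0)])[:,:,::-1])
E
```

```text
[ 0.21265324 -1.77189812 -1.86803943] [-0.41572998 -0.07298817  0.01828789]
```

View pics/s2.png

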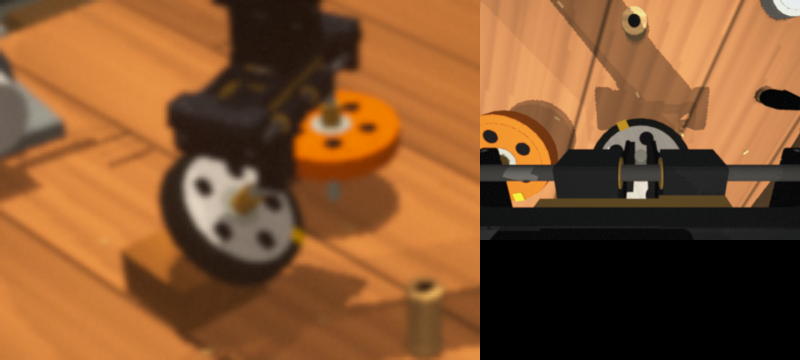

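The scene crop shows the axle tilted about 40° at the block, with the mark at crop (298,237) on the low side. I'll continue tilting, then squeeze harder and lift.

Request:
move_arm:
  slide:
    - [0.45,0,0.35]
    - [0.86,0,0.72]
    - [1.3,0,1.1]
    - [1.65,0,1.5]
    - [2.05,0,1.95]
    - [2.4,0,2.4]
    - [2.7,0,2.8]
    - [3.0,0,3.3]
    - [3.3,0,3.75]
    - [3.6,0,4.25]
    - [3.6,0,4.25]
  roll: [0,0,0,0,0,0,0,0,0,0,0]

```text
time: 7.25
position: [0.5096, -0.1899, 0.0962]
tool_rot: [-1.801, -2.573, 0.001]
ft_force: [0.2, 0.1, -2.8]
grip_width: 0.127
grip_force: 30.0
```

Request:
move_arm:
  slide:
    - [0,0,0]
    - [0,0,0]
    - [0,0,0]
    - [0,0,0]
    - [0,0,-0.5]
    - [0,0,-1.5]
    - [0,0,-3]
    - [0,0,-5]
    - [0,0,-7]
    - [0,0,-9]
    - [0,0,-11]
    - [0,0,-13]
    - [0,0,-15]
    - [0,0,-16]
    - [0,0,-16]
    - [0,0,-16]
    - [0,0,-16]
  roll: [0,0,0,0,0,0,0,0,0,0,0,0,0,0,0,0,0]
  squeeze: 60

```text
time: 8.95
position: [0.5092, -0.19, 0.2558]
tool_rot: [-1.801, -2.571, 0.001]
ft_force: [-0.6, -0.0, -6.3]
grip_width: 0.117
grip_force: 60.0
```

```bash
python3 - <<'E'
from h import *
im=cams.get_image("scene");s=monitor.get_state();print(s["position"],s["ft_force"],s["torque"])
w=cams.get_image("wrist");cv2.imwrite("pics/w3raw.png",w[:,:,::-1]);cv2.imwrite("pics/s3raw.png",im[:,:,::-1])
cv2.imwrite("pics/s3.png",np.hstack([cv2.resize(im[20:200,120:360],(480,360)),cv2.copyMakeBorder(cv2.resize(w,(320,240)),0,120,0,0,0)])[:,:,::-1])
E
```

```text
[ 0.50934465 -0.19011143  0.25585651] [ 0.25793809 -0.01303514 -6.26075096] [ 0.19021512  0.0953184  -0.06110336]
```

View pics/s3.png

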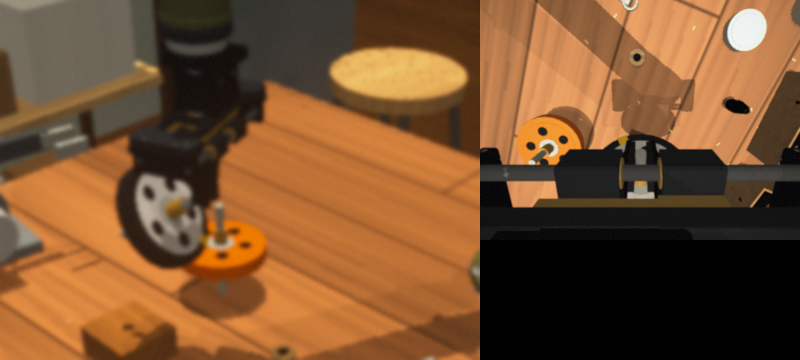

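The wheel is held tilted, 6.3 N, and clear of the block; the mark is at crop (205,240), low. I'll measure the tilt numerically from the hub face.

```bash
python3 - <<'E'
from h import *
np.set_printoptions(precision=2,suppress=True)
im=cv2.imread("pics/s3raw.png");hsv=cv2.cvtColor(im,cv2.COLOR_BGR2HSV)
m=((hsv[...,1]<60)&(hsv[...,2]>110)).astype(np.uint8);k=np.zeros_like(m);k[95:158,178:228]=m[95:158,178:228]
k=cv2.morphologyEx(k,cv2.MORPH_CLOSE,np.ones((9,9)));n,l,st,ce=cv2.connectedComponentsWithStats(k);i=1+st[1:,4].argmax();print(st[i],ce[i])
cnt=max(cv2.findContours((l==i).astype(np.uint8),0,1)[0],key=len);print(cv2.fitEllipse(cv2.convexHull(cnt)))
y=(hsv[...,0]>22)&(hsv[...,0]<35)&(hsv[...,1]>150)&(hsv[...,2]>120);y[:90]=0;y[160:]=0;q=np.argwhere(y[:,178:230]);print("yel",len(q),q.mean(0)[::-1]+[178,0])
S=cams.get_calibration("scene");d=np.array([-.345,.939,0]);z=np.array([0,0,1.]);e=np.cross(d,z)
P=np.array([.5092,-.19,.2558+.008])+.002*d
for th in range(30,85,5):
    t=np.radians(th);a=np.sin(t)*d+np.cos(t)*z;u=np.sin(t)*z-np.cos(t)*d;C=P-.0645*a+.012*a
    pts=np.array([proj(S,C+.051*(np.cos(f)*u+np.sin(f)*e)) for f in np.linspace(0,6.28,40)],np.float32)
    print(th,proj(S,C),cv2.fitEllipse(pts))
E
```

```text
[188 107  39  39 867] [203.62 126.29]
((205.71385192871094, 126.69039916992188), (29.30504608154297, 47.43339920043945), 140.43104553222656)
yel 0 [nan nan]
30 [213.19 132.23] ((212.8133544921875, 132.50894165039062), (27.522035598754883, 43.83007049560547), 122.16450500488281)
35 [211.67 130.99] ((211.25360107421875, 131.22250366210938), (27.853530883789062, 43.93622589111328), 128.22994995117188)
40 [210.23 129.64] ((209.77615356445312, 129.82720947265625), (28.010534286499023, 44.037723541259766), 134.308837890625)
45 [208.88 128.2 ] ((208.39212036132812, 128.3334503173828), (27.994762420654297, 44.130126953125), 140.3648223876953)
50 [207.62 126.67] ((207.11196899414062, 126.75239562988281), (27.807392120361328, 44.210391998291016), 146.36634826660156)
55 [206.47 125.07] ((205.94541931152344, 125.09586334228516), (27.44886016845703, 44.27713394165039), 152.28646850585938)
60 [205.43 123.4 ] ((204.90133666992188, 123.37622833251953), (26.918912887573242, 44.330596923828125), 158.1019744873047)
65 [204.52 121.68] ((203.98776245117188, 121.60640716552734), (26.216890335083008, 44.372406005859375), 163.79273986816406)
70 [203.73 119.92] ((203.2117462158203, 119.79972839355469), (25.342222213745117, 44.40519332885742), 169.341796875)
75 [203.08 118.14] ((202.579345703125, 117.96981811523438), (24.294950485229492, 44.43208694458008), 174.7354736328125)
80 [202.56 116.33] ((202.09555053710938, 116.13053894042969), (23.076213836669922, 44.45630645751953), 179.96435546875)<stdin>:7: RuntimeWarning: Mean of empty slice.
  ret = um.true_divide(
```

Tilt is about 45–48° from vertical. The right cheek's slot can lever it the rest of the way. I'll carry it to a hover beside the stand with the yaw matched.

Request:
move_arm:
  slide:
    - [0.5,0.1,-1]
    - [1.5,0.3,-2]
    - [3.5,0.7,-3]
    - [6,1.2,-4]
    - [8.5,1.7,-4.4]
    - [11,2.2,-4.4]
    - [13.5,2.7,-4.4]
    - [16,3.2,-4.4]
    - [18.5,3.7,-4.4]
    - [21,4.2,-4.4]
    - [23.5,4.7,-4.4]
    - [26,5.2,-4.4]
    - [28,5.7,-4.4]
    - [29.7,6,-4.4]
    - [30.7,6.2,-4.4]
    - [31.2,6.3,-4.4]
    - [31.2,6.3,-4.4]
    - [31.2,6.3,-4.4]
  roll: [0.02,0.05,0.09,0.13,0.17,0.21,0.25,0.29,0.33,0.37,0.41,0.45,0.48,0.5,0.52,0.534,0.534,0.534]

```text
time: 10.85
position: [0.4628, 0.1233, 0.3009]
tool_rot: [2.418, 2.005, -0.001]
ft_force: [-0.1, -0.2, -6.4]
grip_width: 0.113
grip_force: 60.0
```

```bash
python3 - <<'E'
from h import *
np.set_printoptions(precision=4,suppress=True)
c=cams.get_calibration("wrist");w=cams.get_image("wrist");cv2.imwrite("pics/w4.png",w[:,:,::-1]);np.save("w4.npy",c,allow_pickle=True)
im=cams.get_image("scene");cv2.imwrite("pics/s4raw.png",im[:,:,::-1])
s=monitor.get_state();print(s["position"],s["ft_force"],s["torque"],Ro.from_rotvec(s["tool_rot"]).as_matrix()[:,0],s["joint_positions"])
print(proj(c,[.49,.281,.1]))
o=cv2.resize(w[20:260,120:440],(800,600),interpolation=cv2.INTER_CUBIC)[:,:,::-1].copy()
for i in range(0,320,20):cv2.putText(o,str(120+i),(int(i*2.5),8),0,.35,(0,0,255));cv2.line(o,(int(i*2.5),10),(int(i*2.5),16),(0,0,255))
for i in range(0,240,20):cv2.putText(o,str(20+i),(0,int(i*2.5)+4),0,.35,(0,0,255))
cv2.imwrite("pics/w4c.png",o)
E
```

```text
[0.4629 0.1232 0.301 ] [-0.7298 -0.091  -5.1789] [0.2556 0.0404 0.0574] [ 0.1853  0.9827 -0.0002] [-0.7348 -0.0921  0.392   1.7442  0.0355  1.4825 -0.5338]
[278.1504  34.3771]
```

View pics/w4c.png

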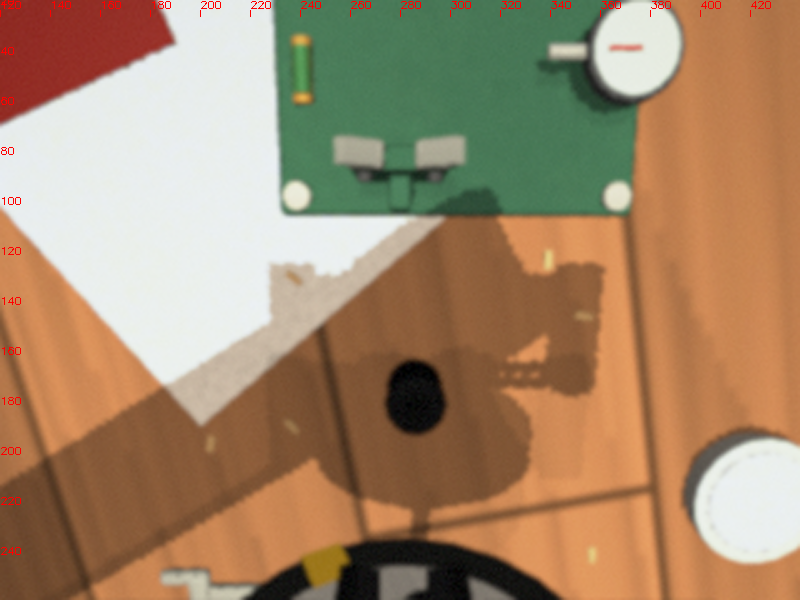

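The wrist crop shows the stand edge-on level, so the yaw matches. The plate's near corners are at px (233,105) and (372,106). The right cheek's top spans px 253–306 at row 81, with its slot at column 280, and the gauge is at the upper right. The wheel is held at the bottom with its mark at (250,246).

```bash
python3 - <<'E'
from h import *
np.set_printoptions(precision=4,suppress=True)
c=np.load("w4.npy",allow_pickle=True).item();T=cams.get_calibration("top")
f=lambda u,v:(120+u/2.5,20+v/2.5)
A=onz(c,f(283,213.5),.012);B=onz(c,f(630,215),.012);ex=(B-A)/np.linalg.norm(B-A);ey=np.array([-ex[1],ex[0],0]);print(A,B,np.linalg.norm(B-A),np.degrees(np.arctan2(ex[1],ex[0])))
O=(A+B)/2-.03*ex+.07*ey;print("O plate",O)
L=onz(c,f(333,152),.125);R=onz(c,f(466,152),.125);print(L,R,np.linalg.norm(L-R),(L+R)/2+.048*ey)
m=onz(c,f(399.5,152),.125);print("slotR",m,m+.048*ey)
print("tri cheek",tri([(c,f(399.5,152)),(T,((192.7+189.3)/2,(226.1+238.1)/2))]))
for nm,p in(("scr",[(297,195),(617,195)]),):print([onz(c,f(*q),.014) for q in p])
s=monitor.get_state()
hsv=cv2.cvtColor(cv2.imread("pics/w4.png"),cv2.COLOR_BGR2HSV)
E
```

```text
[0.4171 0.227  0.012 ] [0.6014 0.1915 0.012 ] 0.1876634110613418 -10.900051991180923
O plate [0.4931 0.2837 0.012 ]
[0.4571 0.2397 0.125 ] [0.509 0.23  0.125] 0.052784273808157554 [0.4921 0.282  0.125 ]
slotR [0.4831 0.2348 0.125 ] [0.4921 0.282  0.125 ]
tri cheek [0.483  0.2385 0.0889]
[array([0.4269, 0.2347, 0.014 ]), array([0.5951, 0.203 , 0.014 ])]
```

```bash
cat >> h.py <<'E'
O=np.array([.4925,.2825,0]);yw=np.radians(-10.8);ex=np.array([np.cos(yw),np.sin(yw),0]);ey=np.array([-ex[1],ex[0],0])
def st(x,y,z): return O+x*ex+y*ey+np.array([0,0,z])
def inst(X): d=np.asarray(X)-O;return np.array([d@ex,d@ey,d[2]])
E
python3 - <<'E'
from h import *
np.set_printoptions(precision=3,suppress=True)
s=monitor.get_state();R=Ro.from_rotvec(s["tool_rot"]).as_matrix();print(inst(s["position"]),R.T@ex,R.T@ey,tool(st(0,.0267,.235)))
E
```

```text
[ 0.001 -0.162  0.301] [-0.002  1.     0.   ] [ 1.     0.002 -0.   ] [18.871 -0.034  6.602]
```

Request:
move_arm:
  slide:
    - [0.5,0,0]
    - [1.5,0,0]
    - [3.5,0,0]
    - [6,0,0]
    - [8.5,0,0]
    - [11,0,0]
    - [13.5,0,0]
    - [15.7,0,0.5]
    - [17.4,0,1.5]
    - [18.4,0,3]
    - [18.9,0,4.5]
    - [18.9,0,5.7]
    - [18.9,0,6.4]
    - [18.9,0,6.6]
    - [18.9,0,6.6]
    - [18.9,0,6.6]
  roll: [0,0,0,0,0,0,0,0,0,0,0,0,0,0,0,0]

```text
time: 12.55
position: [0.4979, 0.3098, 0.2361]
tool_rot: [2.418, 2.006, 0.003]
ft_force: [-1.0, 0.0, -4.8]
grip_width: 0.116
grip_force: 60.0
```

```bash
python3 - <<'E'
from h import *
np.set_printoptions(precision=3,suppress=True)
s=monitor.get_state();print(inst(s["position"]),s["ft_force"],s["torque"])
im=cams.get_image("scene");t=cams.get_image("top")
cv2.imwrite("pics/s5.png",np.hstack([cv2.resize(im[170:350,280:460],(480,480),interpolation=2),cv2.copyMakeBorder(cv2.resize(t[170:290,130:230],(300,360),interpolation=2),0,120,0,0,0)])[:,:,::-1])
S=cams.get_calibration("scene")
P=st(0,.0287,.243)
for th in(35,45,55):
    a=np.sin(np.radians(th))*ey+np.cos(np.radians(th))*np.array([0,0,1])
    print(th,[(proj(S,P+q*a)-[280,170])*480/180 for q in(-.0645,-.0525,-.1365)])
print([(proj(S,st(0,y,.1))-[280,170])*480/180 for y in(-.048,.048)])
E
```

```text
[0.    0.028 0.236] [-0.956  0.022 -4.785] [ 0.192 -0.047  0.037]
35 [array([310.698, 154.325]), array([320.513, 148.967]), array([256.11 , 184.128])]
45 [array([303.397, 140.414]), array([314.496, 137.518]), array([241.731, 156.506])]
55 [array([297.889, 126.033]), array([309.971, 125.679]), array([230.681, 128.005])]
[array([251.546, 214.865]), array([346.982, 287.422])]
```

View pics/s5.png

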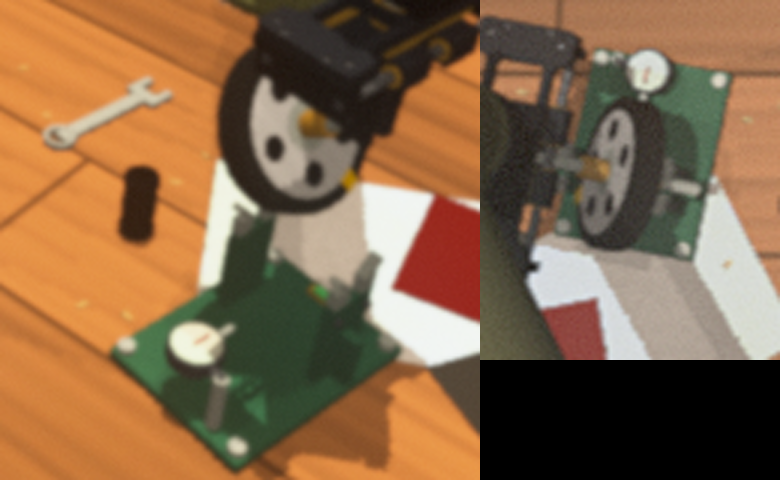

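The picture shows the wheel tilted about 52° over the stand, with the foot above the right slot (crop 250,215) and the mark low at (350,180). Nothing has been disturbed. I'll lower the foot into the right slot.

Request:
move_arm:
  slide:
    - [0.3,0,0.5]
    - [0.6,0,1.5]
    - [0.6,0,2.8]
    - [0.6,0,4.0]
    - [0.6,0,5.0]
    - [0.6,0,5.7]
    - [0.8,0,6.2]
    - [1.0,0,6.6]
    - [1.25,0,7.0]
    - [1.5,0,7.4]
    - [1.75,0,7.8]
    - [1.75,0,7.8]
  roll: [0,0,0,0,0,0,0,0,0,0,0,0]

```text
time: 13.85
position: [0.5004, 0.3277, 0.1566]
tool_rot: [-2.416, -2.008, 0.001]
ft_force: [0.0, -0.3, -5.3]
grip_width: 0.118
grip_force: 60.0
```

```bash
python3 - <<'E'
from h import *
np.set_printoptions(precision=3,suppress=True)
s=monitor.get_state();print(inst(s["position"]),s["ft_force"],s["torque"])
E
```

```text
[-0.001  0.046  0.157] [ 0.002 -0.343 -5.263] [0.232 0.038 0.018]
```

Request:
move_arm:
  slide:
    - [0.15,0,0.25]
    - [0.3,0,0.5]
    - [0.5,0,0.8]
    - [0.7,0,1.1]
    - [0.93,0,1.4]
    - [1.1,0,1.6]
    - [1.3,0,1.9]
    - [1.45,0,2.1]
    - [1.45,0,2.1]
  roll: [0,0,0,0,0,0,0,0,0]

```text
time: 14.75
position: [0.5031, 0.34, 0.1353]
tool_rot: [2.417, 2.005, -0.004]
ft_force: [-1.5, -5.2, -2.3]
grip_width: 0.116
grip_force: 60.0
```

```bash
python3 - <<'E'
from h import *
np.set_printoptions(precision=3,suppress=True)
s=monitor.get_state();print(inst(s["position"]),s["ft_force"],s["torque"])
im=cams.get_image("scene");t=cams.get_image("top")
cv2.imwrite("pics/s6.png",np.hstack([cv2.resize(im[190:340,310:460],(500,500),interpolation=2),cv2.copyMakeBorder(cv2.resize(t[170:290,130:230],(300,360),interpolation=2),0,140,0,0,0)])[:,:,::-1])
E
```

```text
[-0.     0.058  0.135] [-1.512 -5.208 -2.28 ] [-1.631  0.427 -0.015]
```

View pics/s6.png

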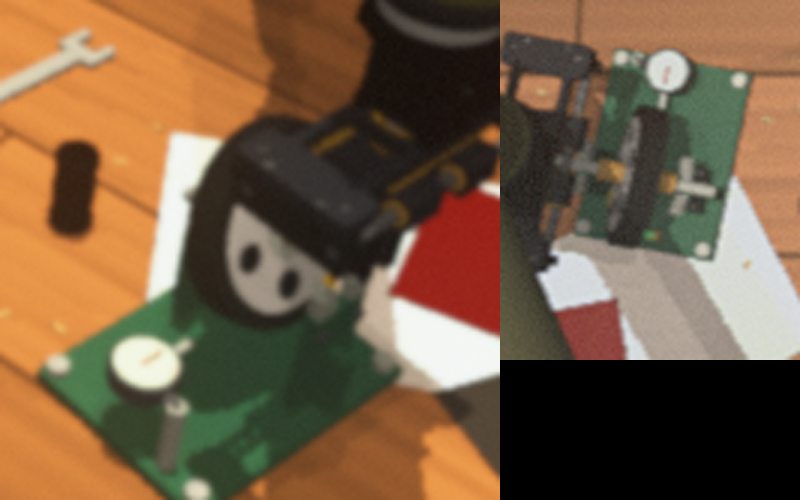

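The inset shows the foot lying between the right cheek's prongs (700,188), the wheel between the cheeks (637,175), and the mark low at (330,283). I'll check the wheel's axial position numerically.

```bash
python3 - <<'E'
from h import *
np.set_printoptions(precision=4,suppress=True)
T=cams.get_calibration("top")
g=lambda u,v:(130+(u-500)/3,170+v/3)
for n,p,z in[("spL",(610,170),.14),("spR",(668,183),.115),("foot",(716,191),.098),("wheeltopmid",(652,120),.12),("axL",(566,163),.15),("prongs",(687,190),.125)]:print(n,inst(onz(T,g(*p),z)))
for _ in range(1):
    s=monitor.get_state();print(s["ft_force"],s["torque"])
E
```

```text
spL [-0.0008  0.0116  0.14  ]
spR [-0.0019 -0.0362  0.115 ]
foot [-0.0004 -0.0775  0.098 ]
wheeltopmid [ 0.0512 -0.0106  0.12  ]
axL [-0.0024  0.0487  0.15  ]
prongs [-0.0049 -0.0566  0.125 ]
[-0.7941 -5.8014 -2.5524] [-1.6897  0.399  -0.026 ]
```

Request:
move_arm:
  slide:
    - [0,0,0]
    - [0,0,0]
    - [0,0,0]
    - [0,0,0]
  roll: [0,0,0,0]
  squeeze: 12

```text
time: 15.25
position: [0.5033, 0.3418, 0.1361]
tool_rot: [-2.417, -2.007, -0.001]
ft_force: [-1.0, -2.6, -3.3]
grip_width: 0.127
grip_force: 12.0
```

```bash
python3 - <<'E'
from h import *
np.set_printoptions(precision=4,suppress=True)
s=monitor.get_state();print(inst(s["position"]),s["ft_force"],s["torque"])
E
```

```text
[-0.0005  0.0603  0.1361] [-0.9526 -2.606  -3.2848] [-0.7042  0.1144 -0.0184]
```

Request:
move_arm:
  slide:
    - [0.2,0,0.2]
    - [0.35,0,0.5]
    - [0.5,0,0.8]
    - [0.55,0,1.1]
    - [0.55,0,1.4]
    - [0.6,0,1.7]
    - [0.6,0,2.0]
    - [0.6,0,2.3]
    - [0.6,0,2.6]
    - [0.6,0,2.9]
    - [0.6,0,3.2]
    - [0.6,0,3.4]
    - [0.6,0,3.4]
  roll: [0,0,0,0,0,0,0,0,0,0,0,0,0]

```text
time: 16.55
position: [0.5042, 0.3474, 0.1017]
tool_rot: [-2.417, -2.007, 0.001]
ft_force: [0.7, 1.9, -0.5]
grip_width: 0.127
grip_force: 12.0
```

```bash
python3 - <<'E'
from h import *
np.set_printoptions(precision=4,suppress=True)
s=monitor.get_state();print(inst(s["position"]),s["ft_force"],s["torque"])
E
```

```text
[-0.0007  0.0659  0.1017] [ 0.7405  1.8892 -0.4995] [ 0.3089  0.0413 -0.0161]
```

Request:
move_arm:
  slide:
    - [0,0,0.1]
    - [0,0,0.2]
    - [0,0,0.3]
    - [0,0,0.4]
    - [0,0,0.4]
  roll: [0,0,0,0,0]

```text
time: 17.05
position: [0.5043, 0.3475, 0.098]
tool_rot: [-2.417, -2.007, -0.0]
ft_force: [0.4, 2.5, -1.9]
grip_width: 0.131
grip_force: 12.0
```

```bash
python3 - <<'E'
from h import *
np.set_printoptions(precision=4,suppress=True)
s=monitor.get_state();print(inst(s["position"]),s["ft_force"],s["torque"])
im=cams.get_image("scene");t=cams.get_image("top");w=cams.get_image("wrist");cv2.imwrite("pics/w7.png",w[:,:,::-1])
a=cv2.resize(im[190:310,310:430],(400,400),interpolation=2);b=cv2.copyMakeBorder(cv2.resize(t[170:290,130:230],(333,400),interpolation=2),0,0,0,67,0)
d=cv2.copyMakeBorder(cv2.resize(w,(266,200)),0,0,0,534,0)
cv2.imwrite("pics/s7.png",np.vstack([np.hstack([a,b]),d])[:,:,::-1])
E
```

```text
[-0.0006  0.066   0.098 ] [ 0.3725  2.4654 -1.861 ] [ 0.388  -0.0483 -0.0441]
```

Request:
move_arm:
  slide:
    - [0,0,0.1]
    - [0,0,0.2]
    - [0,0,0.3]
    - [0,0,0.4]
    - [0,0,0.5]
    - [0,0,0.5]
    - [0,0,0.5]
  roll: [0,0,0,0,0,0,0]

```text
time: 17.9
position: [0.5044, 0.3475, 0.0934]
tool_rot: [-2.417, -2.007, -0.001]
ft_force: [-0.1, 1.4, 1.2]
grip_width: 0.13
grip_force: 12.0
```

Request:
move_arm:
  slide:
    - [0,0,0.1]
    - [0,0,0.2]
    - [0,0,0.3]
    - [0,0,0.3]
  roll: [0,0,0,0]

```text
time: 18.3
position: [0.5047, 0.3476, 0.0927]
tool_rot: [-2.417, -2.006, -0.002]
ft_force: [-4.9, -0.1, 13.8]
grip_width: 0.131
grip_force: 12.0
```

Request:
move_arm:
  slide:
    - [0,0,-0.2]
    - [0,0,-0.3]
    - [0,0,-0.3]
  roll: [0,0,0]

```text
time: 18.6
position: [0.5045, 0.3475, 0.0932]
tool_rot: [2.417, 2.007, 0.001]
ft_force: [-0.1, 3.2, 2.3]
grip_width: 0.13
grip_force: 12.0
```

Request:
move_arm:
  slide:
    - [0,0,0]
    - [0,0,0]
    - [0,0,0]
    - [0,0,0]
    - [0,0,0]
    - [0,0,0]
    - [0,0,0]
    - [0,0,-1]
    - [0,0,-3]
    - [0,0,-6]
    - [0,0,-9]
    - [0,0,-12]
    - [0,0,-15]
    - [0,0,-17]
    - [0,0,-18]
    - [0,0,-18]
  roll: [0,0,0,0,0,0,0,0,0,0,0,0,0,0,0,0]
  gripper: 4.5

```text
time: 20.2
position: [0.505, 0.3477, 0.275]
tool_rot: [-2.417, -2.007, -0.005]
ft_force: [-0.6, -0.6, -0.1]
grip_width: 0.515
grip_force: 0.0
```

Request:
move_arm:
  slide:
    - [-0.6,0,0]
    - [-1.2,0,0]
    - [-1.8,0,0]
    - [-2.4,0,0]
    - [-3,0,0]
    - [-3.6,0,0]
    - [-4.2,0,0.5]
    - [-4.8,0,1]
    - [-5.4,0,1.5]
    - [-6,0,2]
    - [-6.3,0,2]
    - [-6.3,0,2]
    - [-6.3,0,2]
    - [-6.3,0,2]
  roll: [-0.14,-0.28,-0.42,-0.56,-0.7,-0.84,-0.98,-1.12,-1.26,-1.4,-1.5,-1.572,-1.572,-1.572]

```text
time: 21.6
position: [0.4923, 0.2853, 0.252]
tool_rot: [-0.291, -3.127, 0.002]
ft_force: [0.4, 0.9, -0.3]
grip_width: 0.517
grip_force: 0.0
```

```bash
cat >> h.py <<'E'
def yel(im):
    h=cv2.cvtColor(im,cv2.COLOR_RGB2HSV);m=((h[...,0]>=22)&(h[...,0]<=36)&(h[...,1]>120)&(h[...,2]>90)).astype(np.uint8)
    n,l,s,c=cv2.connectedComponentsWithStats(m);return [(tuple(c[i].round(1)),int(s[i,4])) for i in range(1,n) if s[i,4]>4]
E
python3 - <<'E'
from h import *
np.set_printoptions(precision=3,suppress=True)
s=monitor.get_state();print(inst(s["position"]),Ro.from_rotvec(s["tool_rot"]).as_matrix()[:,0]@ex,s["joint_positions"])
for n in("scene","top","wrist"):
    im=cams.get_image(n);c=cams.get_calibration(n);cv2.imwrite(f"pics/{n}8.png",im[:,:,::-1]);print(n,yel(im),"wheel c",proj(c,st(0,.003,.1)),"bottom",proj(c,st(0,.003,.04)),"ends",proj(c,st(0,.075,.1)),proj(c,st(0,-.069,.1)))
S=cams.get_calibration("scene")
for i in range(0,360,30):
    a=np.radians(i);print(i,proj(S,st(.062*np.sin(a),.015,.1+.062*np.cos(a))),end=";")
E
```

```text
[-0.001  0.003  0.252] -0.999994682454217 [-0.728  0.135  0.173  1.619 -0.023  1.391  0.833]
scene [((np.float64(210.0), np.float64(138.2)), 13), ((np.float64(361.5), np.float64(149.3)), 62), ((np.float64(366.5), np.float64(163.5)), 82), ((np.float64(554.6), np.float64(170.0)), 8), ((np.float64(417.2), np.float64(172.0)), 8), ((np.float64(400.6), np.float64(280.0)), 8), ((np.float64(194.4), np.float64(364.1)), 20), ((np.float64(223.2), np.float64(399.3)), 434)] wheel c [392.805 264.621] bottom [387.842 284.932] ends [420.998 286.054] [367.051 245.041]
top [((np.float64(413.4), np.float64(265.6)), 25)] wheel c [173.433 227.95 ] bottom [178.351 229.303] ends [148.059 223.005] [198.894 232.912]
wrist [] wheel c [280.147 196.801] bottom [280.258 184.601] ends [350.371 197.044] [209.891 196.558]
0 [403.1   245.335];30 [391.452 255.035];60 [381.372 268.463];90 [375.901 281.514];120 [376.429 290.413];150 [382.425 292.999];180 [391.993 289.042];210 [402.642 279.844];240 [411.862 267.688];270 [417.474 255.402];300 [417.944 245.999];330 [412.806 242.145];
```

```bash
python3 - <<'E'
from h import *
s=cv2.imread("pics/scene8.png");w=cv2.imread("pics/wrist8.png");t=cv2.imread("pics/top8.png")
a=cv2.resize(s[200:320,330:450],(400,400),interpolation=2);b=cv2.resize(w[100:300,180:380],(400,400),interpolation=2)
d=cv2.resize(t[190:270,130:220],(225,200),interpolation=2)
cv2.imwrite("pics/v.png",np.vstack([np.hstack([a,b]),cv2.copyMakeBorder(d,0,0,0,575,0)]))
E
```

```text
(no output)
```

View pics/v.png

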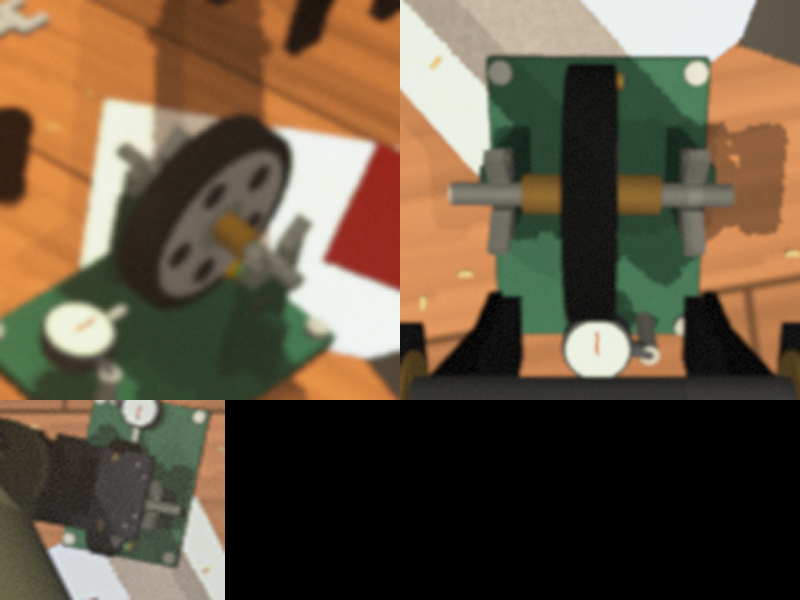

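The axle lies level and straight in both slots: wrist crop ends at (450,193) and (733,195), wheel at 591. The mark is not clearly visible here. The yellow at scene (400,280) may be the base-plate vial, so I'll check that numerically.

```bash
python3 - <<'E'
from h import *
np.set_printoptions(precision=3,suppress=True)
c4=np.load("w4.npy",allow_pickle=True).item();w=cams.get_calibration("wrist");S=cams.get_calibration("scene");T=cams.get_calibration("top")
f=lambda u,v:(120+u/2.5,20+v/2.5)
for p in((302,40),(302,97)):
    X=onz(c4,f(*p),.016);print("vial end",inst(X),"wrist",proj(w,X),"scene",proj(S,X))
o,d=ray(w,(290,140));i0=inst(o);dd=np.array([d@ex,d@ey,d[2]])
for y in(.0105,):
    print("wrist spot on tyre side",i0+dd*(y-i0[1])/dd[1])
# mark angle seen at s5,s6 raw
im=cv2.imread("pics/wrist8.png")[:,:,::-1];print(im[135:147,284:298].astype(int).max((0,1)),im[140,286:296])
E
```

```text
vial end [-0.05   0.014  0.016] wrist [289.736 140.757] scene [405.714 285.566]
vial end [-0.051 -0.012  0.016] wrist [268.417 139.934] scene [396.756 278.201]
wrist spot on tyre side [-0.062  0.01   0.168]
[147 111  62] [[ 23  20  20]
 [ 49  40  22]
 [ 94  70  35]
 [136 102  48]
 [147 111  54]
 [120 101  56]
 [ 74  84  56]
 [ 48  79  56]
 [ 50  81  60]
 [ 49  81  59]]
```

The yellow spot was the vial. From the earlier frames the mark is about 30° off the bottom, towards the robot and hidden behind the left cheek. I'll grip the rim lightly 40° before the top and stroke it over the top, away from the robot.

Request:
move_arm:
  slide:
    - [1.5,-0.2,1]
    - [3.0,-0.45,3]
    - [3.6,-0.45,5.5]
    - [3.6,-0.45,8]
    - [3.6,-0.45,10]
    - [3.6,-0.45,11.2]
    - [3.6,-0.45,11.5]
    - [3.6,-0.45,11.5]
  roll: [0,0,0,0,0,0,0,0]

```text
time: 22.55
position: [0.4567, 0.2877, 0.1382]
tool_rot: [0.289, 3.128, 0.0]
ft_force: [0.1, -0.2, 0.4]
grip_width: 0.514
grip_force: 0.0
```

Request:
move_arm:
  slide:
    - [0,0,0]
    - [0,0,0]
    - [0,0,0]
    - [0,0,0]
    - [0,0,0]
    - [0,0,0]
    - [0,0,0]
  roll: [0,0,0,0,0,0,0]
  gripper: 1.5
  squeeze: 3

```text
time: 23.25
position: [0.4563, 0.2874, 0.1383]
tool_rot: [-0.288, -3.128, 0.001]
ft_force: [-3.4, -2.5, 4.1]
grip_width: 0.277
grip_force: 3.0
```

```bash
python3 - <<'E'
from h import *
np.set_printoptions(precision=4,suppress=True)
s=monitor.get_state();print(inst(s["position"]),s["ft_force"])
E
```

```text
[-0.0365 -0.002   0.1383] [-3.4062 -2.4626  4.0599]
```

Request:
move_arm:
  slide:
    - [-0.31,0,-0.24]
    - [-0.74,0,-0.51]
    - [-1.19,0,-0.74]
    - [-1.66,0,-0.94]
    - [-2.14,0,-1.09]
    - [-2.64,0,-1.2]
    - [-3.14,0,-1.27]
    - [-3.65,0,-1.29]
    - [-4.16,0,-1.27]
    - [-4.66,0,-1.2]
    - [-5.16,0,-1.09]
    - [-5.64,0,-0.94]
    - [-6.11,0,-0.74]
    - [-6.56,0,-0.51]
    - [-6.99,0,-0.24]
    - [-7.23,0,-0.06]
    - [-7.23,0,-0.06]
    - [-7.23,0,-0.06]
  roll: [0,0,0,0,0,0,0,0,0,0,0,0,0,0,0,0,0,0]

```text
time: 25.05
position: [0.5279, 0.2746, 0.1387]
tool_rot: [0.288, 3.128, 0.001]
ft_force: [-1.2, -2.8, -0.1]
grip_width: 0.275
grip_force: 3.0
```

```bash
python3 - <<'E'
from h import *
np.set_printoptions(precision=3,suppress=True)
s=monitor.get_state();print(inst(s["position"]),s["ft_force"])
for n in("scene","top","wrist"):
    im=cams.get_image(n);cv2.imwrite(f"pics/{n}9.png",im[:,:,::-1]);print(n,[(p,a) for p,a in yel(im)])
    c=cams.get_calibration(n)
    print([(i,proj(c,st(.065*np.sin(np.radians(i)),-.002,.1+.065*np.cos(np.radians(i)))).round()) for i in(270,285,300,315)])
E
```

```text
[ 0.036 -0.001  0.139] [-1.186 -2.785 -0.067]
scene [((np.float64(431.8), np.float64(30.0)), 2396), ((np.float64(428.3), np.float64(58.9)), 766), ((np.float64(313.1), np.float64(55.0)), 10), ((np.float64(390.6), np.float64(60.0)), 17), ((np.float64(210.0), np.float64(138.2)), 13), ((np.float64(362.4), np.float64(149.2)), 75), ((np.float64(366.9), np.float64(163.8)), 93), ((np.float64(555.3), np.float64(169.7)), 12), ((np.float64(194.5), np.float64(364.0)), 21), ((np.float64(222.4), np.float64(398.5)), 459), ((np.float64(253.1), np.float64(413.5)), 12)]
[(270, array([412., 250.])), (285, array([413., 245.])), (300, array([412., 240.])), (315, array([410., 237.]))]
top [((np.float64(413.5), np.float64(265.5)), 24)]
[(270, array([170., 252.])), (285, array([169., 251.])), (300, array([168., 248.])), (315, array([167., 244.]))]
wrist [((np.float64(281.6), np.float64(77.2)), 133)]
[(270, array([279.,  77.])), (285, array([279.,  78.])), (300, array([278.,  88.])), (315, array([278., 109.]))]
```

The wrist view finds the mark at (281.6,77.2), about 275–290°, on the robot side and rising as expected. Next comes the second stroke.

Request:
move_arm:
  slide:
    - [0,0,0]
    - [0,0,0]
    - [0,0,0]
    - [0,0,0]
    - [0,0,-1]
    - [0,0,-2.5]
    - [1,0,-4]
    - [3,0,-4.5]
    - [5,0,-4.5]
    - [6.5,0,-4]
    - [7.23,0,-2.5]
    - [7.23,0,-1]
    - [7.23,0,0]
    - [7.23,0,0.06]
    - [7.23,0,0.06]
  roll: [0,0,0,0,0,0,0,0,0,0,0,0,0,0,0]
  gripper: 4.2

```text
time: 26.7
position: [0.457, 0.2873, 0.1381]
tool_rot: [-0.289, -3.128, 0.0]
ft_force: [-0.6, -1.0, -0.0]
grip_width: 0.484
grip_force: 0.0
```

Request:
move_arm:
  slide:
    - [0,0,0]
    - [0,0,0]
    - [0,0,0]
    - [0,0,0]
    - [0,0,0]
    - [0,0,0]
    - [0,0,0]
  roll: [0,0,0,0,0,0,0]
  gripper: 1.5
  squeeze: 3

```text
time: 27.4
position: [0.4566, 0.2877, 0.1383]
tool_rot: [0.288, 3.128, 0.001]
ft_force: [-0.2, 0.0, 1.6]
grip_width: 0.273
grip_force: 3.0
```

Request:
move_arm:
  slide:
    - [-0.31,0,-0.24]
    - [-0.74,0,-0.51]
    - [-1.19,0,-0.74]
    - [-1.66,0,-0.94]
    - [-2.14,0,-1.09]
    - [-2.64,0,-1.2]
    - [-3.14,0,-1.27]
    - [-3.65,0,-1.29]
    - [-4.16,0,-1.27]
    - [-4.66,0,-1.2]
    - [-5.16,0,-1.09]
    - [-5.64,0,-0.94]
    - [-5.64,0,-0.94]
    - [-5.64,0,-0.94]
  roll: [0,0,0,0,0,0,0,0,0,0,0,0,0,0]

```text
time: 28.8
position: [0.5123, 0.2773, 0.1475]
tool_rot: [0.288, 3.128, 0.0]
ft_force: [0.6, 0.5, -0.8]
grip_width: 0.271
grip_force: 3.0
```

```bash
cat > m.py <<'E'
from h import *
np.set_printoptions(precision=3,suppress=True)
s=monitor.get_state();print(s["time"],inst(s["position"]),s["ft_force"])
for n in("scene","top","wrist"):
    im=cams.get_image(n);c=cams.get_calibration(n);cv2.imwrite(f"pics/{n}_{s['time']:.1f}.png",im[:,:,::-1])
    o,_=ray(c,(0,0));A=np.radians(np.arange(-100,101,1))
    pr=np.array([proj(c,st(.065*np.sin(a),-.002,.1+.065*np.cos(a))) for a in A])
    for p,a in yel(im):
        e=np.linalg.norm(pr-p,axis=1)
        if e.min()<14:print(n,np.round(p,1),a,"angles",[int(np.degrees(A[j]).round()) for j in range(1,len(A)-1) if e[j]<=e[j-1] and e[j]<=e[j+1]],e.min().round(1))
E
python3 m.py
```

```text
28.8 [ 0.02  -0.001  0.147] [ 0.564  0.533 -0.776]
```

```bash
python3 - <<'E'
from h import *
np.set_printoptions(precision=1,suppress=True)
for n in("wrist","scene"):
    im=cv2.imread(f"pics/{n}_28.8.png")[:,:,::-1];print(yel(im));c=cams.get_calibration(n)
    for i in range(-90,50,10):
        u=proj(c,st(.065*np.sin(np.radians(i)),-.0015,.1+.065*np.cos(np.radians(i))));x,y=u.round().astype(int);print(i,u,im[y,x],end=" | ") if 0<=y<420 else 0
    print()
E
```

```text
[((np.float64(254.7), np.float64(179.8)), 42), ((np.float64(307.2), np.float64(179.9)), 45), ((np.float64(258.0), np.float64(194.9)), 7)]
-90 [280.  105.7] [102  96  89] | -80 [280.  106.9] [39 38 34] | -70 [279.9 111.8] [15 14 13] | -60 [279.9 121. ] [17 16 13] | -50 [279.8 134.3] [20 21 18] | -40 [279.7 151.7] [18 15 16] | -30 [279.6 172.3] [206 157  41] | -20 [279.5 195.1] [201 153  37] | -10 [279.4 218.5] [24 25 23] | 0 [279.3 240.9] [18 17 18] | 10 [279.2 260.9] [18 20 15] | 20 [279.2 277.4] [20 23 19] | 30 [279.2 289.9] [41 39 38] | 40 [279.2 298.3] [56 55 52] | 
[((np.float64(438.9), np.float64(25.6)), 2035), ((np.float64(437.0), np.float64(50.4)), 736), ((np.float64(313.6), np.float64(55.0)), 8), ((np.float64(390.8), np.float64(59.5)), 13), ((np.float64(210.0), np.float64(138.3)), 14), ((np.float64(362.3), np.float64(149.0)), 75), ((np.float64(366.7), np.float64(163.7)), 89), ((np.float64(555.4), np.float64(169.6)), 14), ((np.float64(194.4), np.float64(364.1)), 21), ((np.float64(222.2), np.float64(398.4)), 464), ((np.float64(252.7), np.float64(413.8)), 13)]
-90 [412.2 250.4] [103  96  85] | -80 [413.  246.6] [81 73 65] | -70 [413.1 243.3] [84 77 72] | -60 [412.6 240.5] [159 159 150] | -50 [411.4 238.4] [137 130 114] | -40 [409.5 237. ] [69 64 55] | -30 [407.1 236.3] [78 63 46] | -20 [404.1 236.6] [86 65 38] | -10 [400.7 237.6] [40 34 25] | 0 [396.9 239.5] [34 29 26] | 10 [392.8 242.2] [37 31 26] | 20 [388.7 245.6] [37 32 25] | 30 [384.7 249.6] [40 34 27] | 40 [380.8 254. ] [38 31 25] |
```

```bash
cat > a.py <<'E'
from h import *
s=monitor.get_state();print(s["time"],inst(s["position"]).round(4),s["ft_force"].round(1),s["qd"].__abs__().max().round(4))
c=cams.get_calibration("wrist");im=cams.get_image("wrist").astype(int);cv2.imwrite(f"pics/w_{s['time']:.1f}.png",im[:,:,::-1].astype(np.uint8))
for yc in(-.007,-.0015,.004):
    A=np.arange(-95,60,.5);v=[]
    for i in A:
        x,y=proj(c,st(.065*np.sin(np.radians(i)),yc,.1+.065*np.cos(np.radians(i)))).astype(np.float32)
        p=cv2.getRectSubPix(im.astype(np.float32),(1,1),(float(x),float(y))).ravel() if 0<y<419 else np.zeros(3);v.append(p[0]-p[2])
    v=np.array(v);k=v>v.max()/2;print(yc,v.max(),"edges",A[k][0],A[k][-1],"mid",A[k].mean())
E
python3 a.py
```

```text
28.95 [ 0.0201 -0.0014  0.1476] [ 0.   0.9 -0.8] 0.0022
-0.007 168.70694 edges -31.0 -19.5 mid -25.25
-0.0015 169.3373 edges -31.0 -19.5 mid -25.25
0.004 168.3014 edges -31.0 -19.5 mid -25.25
```

Request:
move_arm:
  slide:
    - [-0.32,0,0.13]
    - [-0.63,0,0.27]
    - [-0.94,0,0.45]
    - [-1.24,0,0.64]
    - [-1.5,0,0.82]
    - [-1.73,0,1.0]
    - [-1.95,0,1.2]
    - [-2.14,0,1.38]
    - [-2.14,0,1.38]
    - [-2.14,0,1.38]
    - [-2.14,0,1.38]
  roll: [0,0,0,0,0,0,0,0,0,0,0]

```text
time: 30.1
position: [0.5331, 0.2734, 0.1337]
tool_rot: [0.288, 3.128, 0.0]
ft_force: [0.5, 0.3, -0.3]
grip_width: 0.275
grip_force: 3.0
```

```bash
python3 a.py
```

```text
30.1 [ 0.0416 -0.0013  0.1337] [ 0.5  0.3 -0.3] 0.0023
-0.007 175.0 edges -6.0 5.5 mid -0.25
-0.0015 175.08345 edges -6.0 5.5 mid -0.25
0.004 175.62195 edges -6.0 5.5 mid -0.25
```

Request:
move_arm:
  slide:
    - [0,0,0]
    - [0,0,0]
    - [0,0,0]
    - [0,0,0]
    - [0,0,0]
    - [0,0,-1]
    - [0,0,-2.5]
    - [0,0,-4.5]
    - [1,0,-7]
    - [2.5,0,-9.5]
    - [4,0,-11.5]
    - [4.2,0,-11.8]
    - [4.2,0,-11.8]
    - [4.2,0,-11.8]
  roll: [0,0,0,0,0,0,0,0,0,0,0,0,0,0]
  gripper: 4.2

```text
time: 31.55
position: [0.492, 0.2804, 0.2509]
tool_rot: [-0.289, -3.128, 0.001]
ft_force: [-0.8, 0.3, -0.1]
grip_width: 0.49
grip_force: 0.0
```

```bash
python3 a.py; python3 - <<'E'
from h import *
import glob
im=cv2.imread(sorted(glob.glob("pics/w_3*.png"))[-1]);c=cams.get_calibration("wrist")
g=cv2.cvtColor(im,cv2.COLOR_BGR2GRAY)
for y in(.063,-.063):
    u=proj(c,st(0,y,.1));x,r=u.round().astype(int);print("axle pred",u.round(1),g[r-14:r+15,x])
t=cv2.imread("pics/top0.png");t2=cams.get_image("top")[:,:,::-1];d=cv2.absdiff(t,np.ascontiguousarray(t2)).max(2)
for n,(x,y) in dict(bw=(313,238),bb=(236,238),mp=(319,160),tin=(271,176),jar=(242,138),span=(276,275),orange=(396,277)).items():print(n,np.median(d[y-14:y+15,x-14:x+15]),(d[y-14:y+15,x-14:x+15]>60).sum())
E
```

```text
31.55 [-1.000e-04 -2.100e-03  2.509e-01] [-0.8  0.3 -0.1] 0.0145
-0.007 156.37155 edges -6.5 6.0 mid -0.25
-0.0015 155.31857 edges -6.5 6.0 mid -0.25
0.004 155.95044 edges -6.5 6.0 mid -0.25
axle pred [344.4 197.3] [104 104 101 103 103 104 106 103  95  91  96 103 112 118 124 123 120 113
 107 101  96  97  98  99  99 101 103 103 106]
axle pred [220.6 196.9] [238 236 228 207 173 149 140 129 113 102 103 112 118 124 129 128 122 113
 107 112 131 148 155 153 154 153 152 154 155]
bw 8.0 0
bb 7.0 0
mp 7.0 0
tin 8.0 0
jar 8.0 0
span 8.0 0
orange 8.0 0
```

The mark is within half a degree of the top, the axle centre line is where predicted, and the bystanders have not moved. I'll hand it in.

```bash
python3 -c "
from bench import workorder;print(workorder.close_job())"
```

```text
the job is handed in; nothing more can be done
None
```

The wheel is seated in both slots of the stand and was turned by its rim until the yellow mark stood at the top, measured within about half a degree. The arm is clear, the other things on the bench show no shift in the top camera, and the job was handed in at about 32 s, with no verdict shown.

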